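# Put the loaded battery tray on charge

## Robot

A 6-joint arm with a two-finger parallel gripper is mounted at the origin on the work surface. World frame = base frame: x ahead of the robot, y to its left, z up, the work surface at z = 0. Lengths are in mm, angles in rad, forces in N, time in s.
With the tool pointing down it reaches from about 400 to 825 mm from the base axis. Payload 7 kg.
Tool frame: the origin (TCP) lies at the very end of the fingers, on their centre line; the grasp point (between the pads) lies 19 mm behind it; z points along the fingers, y is the line along which they close (so a half turn about z gives the same grasp; the last joint's range is limited). The gripper opens to 88 mm and grips with 3 to 60 N. Pads are 19 mm wide; open, the fingers measure 130 mm over their backs; the gripper's body (78 mm by 193 mm) begins 47 mm behind the grasp point.
Start: joints at [-0.863, 0.359, 0.012, 0, -1.224, -0.288], TCP at [275.087, -616.378, 226.561] pointing down, gripper open.
Joint ranges: [-3.07, 3.07], [-1.43, 2.12], [-1.02, 1.25], [-3.03, 1.67], [-3.05, -0], [-3.03, 3.03]. Speed limits (rad/s): [2.39, 2.39, 3.01, 3.14, 3.14, 3.14].

## Interface

Orientations are given as a unit quaternion [x, y, z, w].
In Python, from plant import bot gives the robot as it stands. Calls block until the motion is done:
- bot.move_ptp(position, orientation): joint-space move of the TCP to a pose.
- bot.line_to(position, velocity=150, ori=None): straight line of the TCP; ori=None keeps the orientation; velocity is the mean speed in mm/s.
- bot.move_joints(angles): joint-space move.
- bot.move_gripper(opening, force=None): finger opening in mm; force is the grip in N (None keeps the last); returns when the fingers have stopped.
- bot.pause(seconds).
- bot.solve_ik(position, orientation): joint angles nearest the present ones, or None.
- bot.read_state(): the state.
- bot.camera(name): name is "side" or "top"; returns the picture (384x512x3 uint8, red, green, blue); there is no depth.
- bot.get_calibration(name): a dict with "fx", "fy", "cx", "cy" (pixels), "distortion" ([k1, k2, p1, p2, k3] as OpenCV has them; the pictures are not rectified), "view" (4x4, takes a point from world to camera coordinates). Camera axes: x right, y up, looking along -z (the intrinsics and any distortion apply to the point x, -y, -z); pixel columns grow to the right and rows downward; lengths in mm; the calibration is good to about 2 mm. A picture is of the moment at which its call begins. get_calibration takes no time and is no camera call.
A pose or a line that the arm cannot do raises bot.Unreachable and nothing moves.
- bot.close_job(): hands the job in; it is judged then, once.
The state is a dict: "t": time; "joint_pos": joint angles; "qvel": joint speeds; "tau": joint torques, N m; "tcp_pos": TCP position; "eef_rot": TCP orientation; "contact_force": force on the tool from outside, world axes, zero at the start; "moment": the same for the moment, N m; "width": finger opening in mm; "finger_force": force on a finger pad.
Only numpy, scipy, OpenCV 4.12 (cv2) and the standard library are available. Lean on these libraries where they do the work, as an engineer would, in place of code of your own. Each camera call takes 0.05 s, during which the arm holds its last target. There are 200 camera calls.

## Task

Put the tray with the four battery packs on charge: set it on the dock's shelf, slide it gently under the hood until it is fully home, its front flush with the hood, with all the packs standing in their places and without ramming the contacts. Only then swing the isolator bar all the way over to on, down across the front of the tray. Leave the empty tray and everything else on the bench where they are.

Things in the scene. Friction and masses are not known exactly. Their poses are not given: they have to be found in the camera images.
- tray: the loaded tray, grey plastic, 130 (x) x 140 (y) mm, outer walls 35 mm high and 4 mm thick, the same front and back (it may go in either way round), about 0.6 kg with its packs, balanced about its centre. Two packs stand on each y side. Origin: centre of the underside
- grip_plate (a point): top middle of the upright grip plate in the tray's centre, 64 mm above the tray's underside; axes as the tray's. The plate is 10 mm thick (x), 44 mm wide (y) and free on both faces down to 24 mm above the underside; beside it there is free room for fingers, 56 mm to either side in x, over |y| < 32 mm
- pack0: one of the four battery packs in the loaded tray, 54 x 26 x 44 mm (x, y, z), about 90 g, standing loose in its pocket (57 to 60 x 30 mm, 16 mm deep), top 48 mm above the tray's underside. Origin: centre of its underside
- pack1: one of the four battery packs in the loaded tray, 54 x 26 x 44 mm (x, y, z), about 90 g, standing loose in its pocket (57 to 60 x 30 mm, 16 mm deep), top 48 mm above the tray's underside. Origin: centre of its underside
- pack2: one of the four battery packs in the loaded tray, 54 x 26 x 44 mm (x, y, z), about 90 g, standing loose in its pocket (57 to 60 x 30 mm, 16 mm deep), top 48 mm above the tray's underside. Origin: centre of its underside
- pack3: one of the four battery packs in the loaded tray, 54 x 26 x 44 mm (x, y, z), about 90 g, standing loose in its pocket (57 to 60 x 30 mm, 16 mm deep), top 48 mm above the tray's underside. Origin: centre of its underside
- dock: the charging dock, fixed sheet metal, x axis pointing into the bay. Origin: on the table under the bay mouth. Inside, a stiff contact block meets the tray 12 mm before home; from there it resists with about 2 N on top of the sliding friction (2 to 5 N, more if also pressed down) and does not spring back; home is when rigid end stops are felt after that. They must not be rammed (over 70 N)
- shelf_end (a point): front middle of the open landing shelf, on its surface (20 mm above the table), 155 mm in front of the mouth; axes as the dock's. Side rails 10 mm high run from here to the mouth, 154 mm apart, over the last 30 mm narrowing to 144 mm
- bay_mouth (a point): middle of the bay mouth at shelf height (20 mm above the table), axes as the dock's. The bay is 144 mm wide and 76 mm high inside, enough for the tray with packs and grip plate. Fully home, the tray's front is flush with the hood's front (within about 2 mm) and its origin is 66.5 mm inside the mouth
- hood_edge (a point): middle of the upper front edge of the hood, 132 mm above the table; the hood reaches 165 mm back from it. The gripper does not fit under the hood: set the tray on the shelf, then push its front wall. The body of an upright gripper meets the hood before the tray is home; leaned back 30 degrees or more (fingers pointing down and into the bay) it clears
- isolator (a joint): the isolator, a swinging bar at the right (-y) of the mouth, turning about the dock's x axis. 0 = off, leaning 0.30 rad outwards (-y) from upright; grows as it swings over to +y; 0.30 = upright; 1.87 (its stop) = on, level across the tray's front. Stays where it is left, takes about 0.15 N m (2 N at its end), and is blocked by the tray's front wall unless the tray is home
- isolator_pivot (a point): pivot of the isolator bar: 12 mm in front of the mouth, 104 mm to its right (-y), 42 mm above the table, on a post 26 x 26 x 56 mm; axes as the dock's
- isolator_tip (a point): point on the isolator bar 100 mm from the pivot, in the middle of its black grip (16 mm thick, from 74 to 120 mm from the pivot). The rest of the bar is steel, 10 mm thick
- empty_tray: a second tray of exactly the same make (130 x 140 x 64 mm) with nothing in it; must stay where it is. Origin: centre of its underside
- spare_pack: a single battery pack, 54 x 26 x 44 mm, standing on the table; not part of the job. Origin: centre of its underside
- tape: a roll of brown tape lying flat, 84 mm across, 24 mm high; bystander. Origin: centre of its underside
- screwdriver: a screwdriver lying on the table along its own x, about 200 mm long and 30 mm high; bystander. Origin: on the table, near its middle
- jar: a clear jar with a steel cap, 60 mm across, 85 mm high; bystander. Origin: centre of its underside
- carton: a closed cardboard box, 70 x 110 x 60 mm; bystander. Origin: centre of its underside
There are look-alikes about, which are no part of the job. Leave any brown or red look-alike of the pack1 alone.

How it is judged (in metres and radians):
On the way, in this order (a step that is already met when the one before it is completed fails the run):
1. the tray with its four packs is fully home in the bay (x of tray in the frame of bay_mouth above 0.0625 m and z of tray in the frame of bay_mouth between -0.004 and 0.004 m and y of tray in the frame of bay_mouth between -0.006 and 0.006 m and angle between the x axis of tray and the x axis of bay_mouth, either way round below 0.06 rad and z of each of pack0, pack1, pack2, pack3 in the frame of tray below 0.01 m and horizontal distance between each of pack0, pack1, pack2, pack3 and tray below 0.066 m and angle between each of pack0, pack1, pack2, pack3's own z axis and vertical below 0.25 rad), for 0.2 s.
2. the isolator is swung over to on (value of joint isolator above 1.7 rad and x of tray in the frame of bay_mouth above 0.0625 m and z of tray in the frame of bay_mouth between -0.004 and 0.004 m and y of tray in the frame of bay_mouth between -0.006 and 0.006 m and angle between the x axis of tray and the x axis of bay_mouth, either way round below 0.06 rad), for 0.2 s.
At the end, for the whole second after the job is handed in: The tray lies flat and straight in the bay at most 4 mm short of home (origin 62.5 mm or more inside the mouth, within 6 mm of its middle line, 4 mm in height, 0.06 rad in yaw), all four packs stand in their pockets, the isolator is at 1.70 rad or more, and tray and isolator are at rest (all of step 2 and z of each of pack0, pack1, pack2, pack3 in the frame of tray below 0.01 m and horizontal distance between each of pack0, pack1, pack2, pack3 and tray below 0.066 m and angle between each of pack0, pack1, pack2, pack3's own z axis and vertical below 0.25 rad and linear speed of tray below 0.01 m/s and velocity of joint isolator below 0.05 rad/s); the robot touches nothing.
It fails at once if the tray, inside the bay, is rammed against contacts or stops (more than 70 N between tray and dock) (x of tray in the frame of bay_mouth above 0.045 m and contact force between tray and dock above 70 N).
It fails at once if a pack tips over or leaves the tray ((angle between pack0's own z axis and vertical above 0.6 rad or horizontal distance between pack0 and tray above 0.1 m) or (angle between pack1's own z axis and vertical above 0.6 rad or horizontal distance between pack1 and tray above 0.1 m) or (angle between pack2's own z axis and vertical above 0.6 rad or horizontal distance between pack2 and tray above 0.1 m) or (angle between pack3's own z axis and vertical above 0.6 rad or horizontal distance between pack3 and tray above 0.1 m)).
It fails at once if the empty tray or another bystander is moved by more than 30 mm (distance of any of empty_tray, spare_pack, tape, screwdriver, jar, carton from where it was at the start of the episode above 0.03 m).
It also fails if it takes over 72 s, if anything falls off the work surface, if the arm or the gripper's body presses on something with over 40 N, if the wrist force passes 120 N, or if a joint passes its speed limit or range.

## Working session

There is one attempt and no reset: what is moved stays moved. The work goes in short steps, each a Python script; the robot and the scene stay as the last script left them, time stands still between calls to the robot, and variables do not carry over. Pictures are saved under pics/ and viewed, at most 11 in all, crops included, and the job is handed in when it is done.

```bash
ls; mkdir -p pics; cat > h.py <<'E'
import numpy as np, cv2
from plant import bot
def cal(n):
    c=bot.get_calibration(n); K=np.array([[c["fx"],0,c["cx"]],[0,c["fy"],c["cy"]],[0,0,1.]]); return K,np.array(c["distortion"],float),np.array(c["view"],float)
F=np.diag([1,-1,-1.])
def ray(n,uv):
    K,d,V=cal(n); p=cv2.undistortPoints(np.array(uv,float).reshape(-1,1,2),K,d).reshape(-1,2)
    D=(V[:3,:3].T@F@np.c_[p,np.ones(len(p))].T).T; o=-V[:3,:3].T@V[:3,3]; return o,D
def onz(n,uv,z):
    o,D=ray(n,uv); return o+D*((z-o[2])/D[:,2])[:,None]
def proj(n,P):
    K,d,V=cal(n); R=F@V[:3,:3]; t=F@V[:3,3]
    return cv2.projectPoints(np.array(P,float).reshape(-1,1,3),cv2.Rodrigues(R)[0],t,K,d)[0].reshape(-1,2)
def snap(n,f):
    im=bot.camera(n)[:,:,::-1].copy(); cv2.imwrite(f,im); return im
E
python3 - <<'E'
from h import *
a=snap("top","pics/top0.png"); b=snap("side","pics/side0.png")
for n in("top","side"):
    K,d,V=cal(n); print(n,K[0,0],d,-V[:3,:3].T@V[:3,3]); print(proj(n,[[400,0,0],[700,0,0],[500,300,0],[500,-300,0]]).round())
print(bot.read_state())
cv2.imwrite("pics/top0b.png",cv2.resize(a,(800,600))); cv2.imwrite("pics/side0b.png",cv2.resize(b,(800,600)))
E
```

```text
pics
top 439.51922603116657 [-0.11164486  0.          0.          0.          0.        ] [ 298.7196955   -25.54115708 1461.88347279]
[[249. 236.]
 [249. 149.]
 [160. 207.]
 [338. 206.]]
side 490.7374153363535 [0.05849654 0.         0.         0.         0.        ] [ 319.14537977  775.10363987 1169.79259071]
[[310. 245.]
 [211. 217.]
 [241. 330.]
 [303. 162.]]
{'t': 0.1, 'joint_pos': array([-8.62934610e-01,  3.59311915e-01,  1.11540222e-02, -2.97688383e-04,
       -1.22409928e+00, -2.88130273e-01]), 'qvel': array([-7.99766138e-04, -2.34708468e-03,  4.35920608e-03,  1.47279989e-03,
       -4.56354258e-05,  8.70801797e-04]), 'tau': array([-1.34716884e-03, -5.84165025e+01,  2.93749791e+01,  7.01562658e+00,
        1.02067858e-02, -7.19893751e-05]), 'tcp_pos': array([ 274.88615004, -616.01568953,  225.72203873]), 'eef_rot': array([-2.08278945e-01,  9.78069184e-01,  7.08556582e-04, -2.25945266e-04]), 'contact_force': array([0.1613976 , 0.10302706, 0.60514864]), 'moment': array([ 0.0849266 , -0.00247395, -0.02943776]), 'finger_force': 0.0, 'width': 87.05717694727298}
```

View pics/top0b.png

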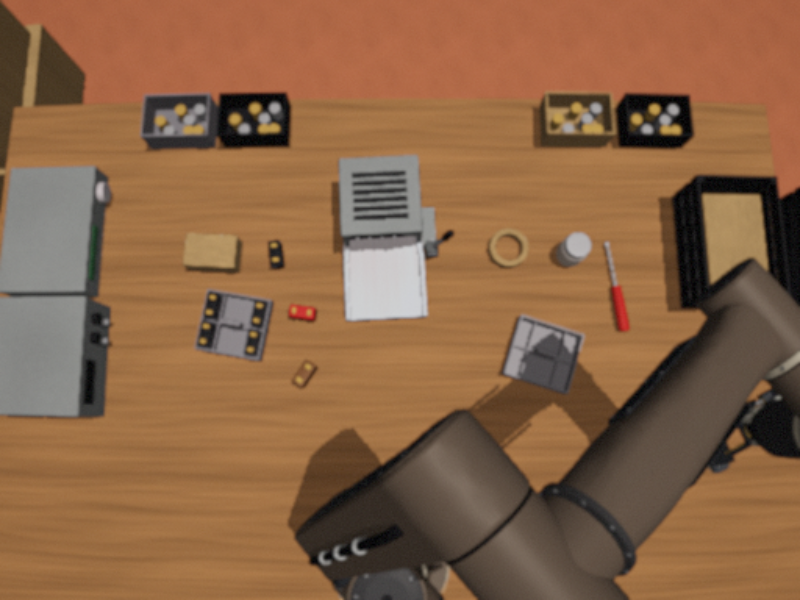

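View pics/side0b.png

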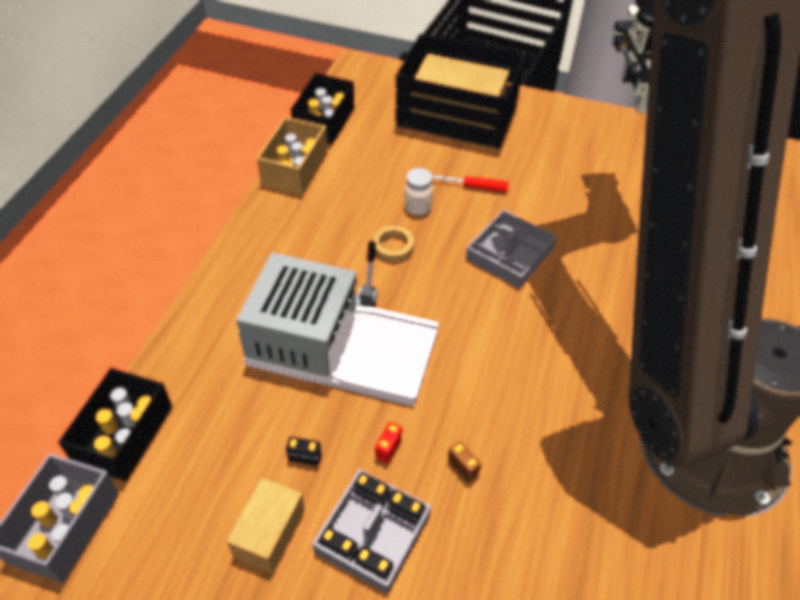

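The top view (800-px scale) shows:
- The loaded tray is at (234,326). The empty tray at (543,353) could be mistaken for it.
- Packs outside the tray are black (276,254), red (302,312) and brown (304,374). None of these are for the job.
- The dock shelf is at (385,280), with the hood at (380,195). The isolator is at (440,242).

I choose the tray at (234,326) because it holds four black packs.

```bash
cat > m.py <<'E'
from h import *
def dots(n,im,box):
    x0,y0,x1,y1=box; c=cv2.resize(im[y0:y1,x0:x1],None,fx=6,fy=6,interpolation=cv2.INTER_CUBIC)
    return c
E
python3 - <<'E'
from h import *
a=cv2.imread("pics/top0.png"); b=cv2.imread("pics/side0.png")
def up(im,x0,y0,x1,y1,s): return cv2.resize(im[y0:y1,x0:x1],None,fx=s,fy=s,interpolation=cv2.INTER_CUBIC)
A=up(a,115,178,185,238,6); B=up(b,195,295,280,380,5)   # tray
C=up(a,205,90,300,215,4); 
def grid(I,x0,y0,s):
    for k in range(0,I.shape[1],10*s): cv2.putText(I,str(x0+k//s),(k,8),0,.3,(0,255,0)); cv2.line(I,(k,0),(k,4),(0,255,0))
    for k in range(0,I.shape[0],10*s): cv2.putText(I,str(y0+k//s),(0,k+8),0,.3,(0,255,0))
    return I
can=np.zeros((500,800,3),np.uint8); A=grid(A,115,178,6); C=grid(C,205,90,4)
can[:360,:420]=A; can[:500,420:800]=C; cv2.imwrite("pics/crop1.png",can)
D=grid(up(b,150,155,290,265,5)[:, :],150,155,5); cv2.imwrite("pics/crop2.png",D)
# yellow dots in tray
def yel(im,box):
    x0,y0,x1,y1=box; I=up(im,*box,8); hsv=cv2.cvtColor(I,cv2.COLOR_BGR2HSV)
    m=cv2.inRange(hsv,(14,110,150),(35,255,255)); n,_,s,c=cv2.connectedComponentsWithStats(m)
    return [( (c[i]+.5)/8-.5+[x0,y0],s[i,4]) for i in range(1,n) if s[i,4]>60]
for n,im,box in(("top",a,(124,184,176,232)),("side",b,(200,298,278,378))):
    r=yel(im,box); P=onz(n,[q[0] for q in r],48)
    for (q,s),p in zip(r,P): print(n,q.round(1),s,p.round(1))
E
```

```text
top [126.3 195.3] 9360 [531.2 401.3  48. ]
top [161.4 186. ] 9984 [561.9 285.5  48. ]
top [135.6 189.8] 390 [549.5 371.   48. ]
top [165.6 195.1] 442 [531.6 270.7  48. ]
top [172.9 219.4] 9136 [451.7 244.3  48. ]
top [133.4 199.3] 473 [517.8 376.9  48. ]
top [163.5 204.6] 424 [500.3 276.5  48. ]
top [131.4 208.2] 443 [488.3 382.2  48. ]
top [161.6 213.6] 430 [470.8 281.7  48. ]
top [129.4 217.8] 432 [456.8 387.5  48. ]
top [159.7 223.2] 453 [439.2 287.1  48. ]
top [136.7 228.9] 9744 [420.7 361.9  48. ]
side [245.7 327.4] 133971 [484.3 309.3  48. ]
side [231.8 306.4] 1721 [534.8 269.   48. ]
side [243.2 312.3] 1718 [503.  274.7  48. ]
side [253.9 317.9] 1916 [473.4 280.   48. ]
side [265.6 323.8] 1860 [441.8 285.4  48. ]
side [209.8 341.9] 1893 [552.6 369.7  48. ]
side [221.5 348.3] 1935 [520.9 375.3  48. ]
side [232.6 354.6] 2027 [491.4 380.8  48. ]
side [212.2 370.1] 27093 [522.9 428.4  48. ]
side [244.8 361.2] 2079 [459.7 386.2  48. ]
```

View pics/crop1.png

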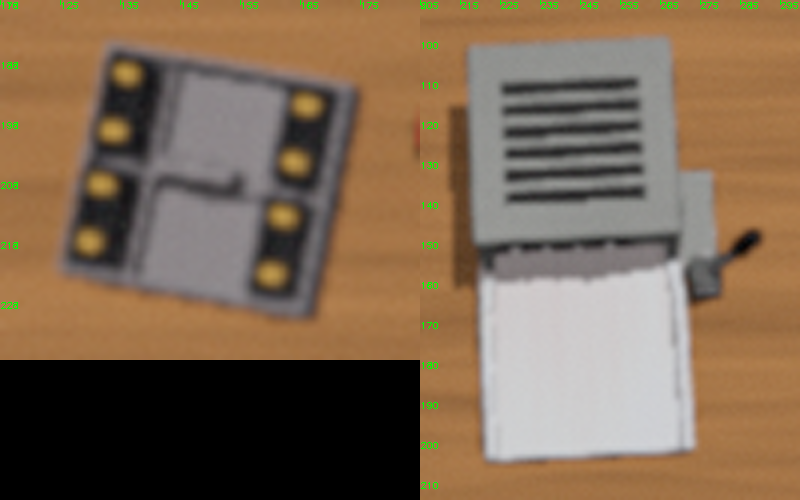

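View pics/crop2.png

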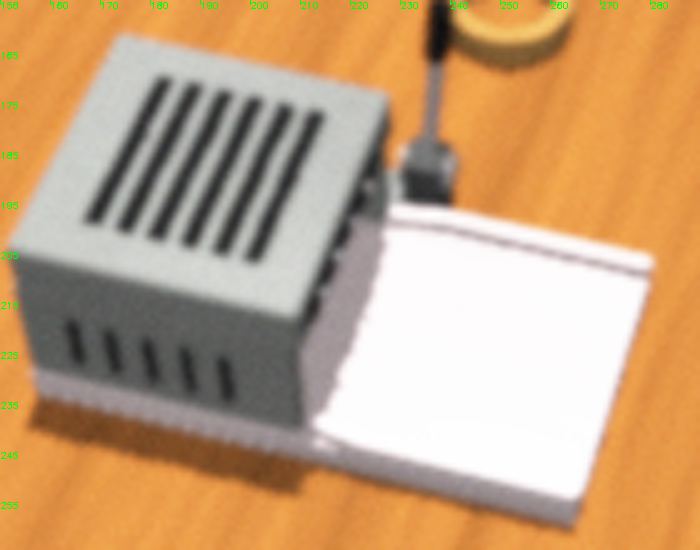

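The crops confirm the loaded tray: four black packs, each with gold dots, with the grip plate at top pixel (150,208). The dots from both views give a centre of about (496, 328) and a yaw of -0.176, agreeing to 3 mm. Next I measure the dock from its hood and shelf corners.

```bash
python3 - <<'E'
from h import *
for n,P in (("top",[(219,151.5),(270,148.5),(217.5,101.5),(267,99.75)]),("side",[(210,219),(227.4,174.4),(152,204.6),(174.6,162.2)])):
    q=onz(n,P,132)[:,:2]; print(n,"hood FL FR BL BR",q.round(1).tolist()); v=q[0]+q[1]-q[2]-q[3]; w=q[2]+q[3]-q[0]-q[1]
    print(" mid front",((q[0]+q[1])/2).round(1),"width",np.linalg.norm(q[0]-q[1]),"depth",np.linalg.norm(w)/2,"yaw depth",np.arctan2(w[1],w[0]),"yaw width",np.arctan2(-(q[0]-q[1])[0],(q[0]-q[1])[1]))
for n,P in (("top",[(221.75,205),(273.5,202.5)]),("side",[(265,255),(280.4,206.4)])):
    q=onz(n,P,30)[:,:2]; print(n,"shelf end L R",q.round(1).tolist(),q.mean(0),np.linalg.norm(q[0]-q[1]),np.arctan2(-(q[0]-q[1])[0],(q[0]-q[1])[1]))
# edge fits: minAreaRect of white shelf / grey hood
def seg(n,f,lo,hi,box,z):
    im=cv2.imread(f); x0,y0,x1,y1=box; I=cv2.resize(im[y0:y1,x0:x1],None,fx=8,fy=8,interpolation=cv2.INTER_CUBIC)
    m=cv2.inRange(cv2.cvtColor(I,cv2.COLOR_BGR2HSV),lo,hi); m=cv2.morphologyEx(m,cv2.MORPH_CLOSE,np.ones((25,25)));c=max(cv2.findContours(m,0,1)[0],key=cv2.contourArea)
    uv=(c.reshape(-1,2)+.5)/8-.5+[x0,y0]; q=onz(n,uv,z)[:,:2]
    r=cv2.minAreaRect(q.astype(np.float32)); print(n,z,r, cv2.boxPoints(r).round(1).tolist())
seg("top","pics/top0.png",(0,0,185),(179,60,255),(205,140,290,215),20)
seg("side","pics/side0.png",(0,0,205),(179,60,255),(195,190,290,265),25)
E
```

```text
top hood FL FR BL BR [[655.3, 89.9], [664.4, -69.5], [821.0, 97.2], [826.3, -61.5]]
 mid front [659.8  10.2] width 159.7229664530936 depth 163.9917457792325 yaw depth 0.04665568010567386 yaw width 0.05741028380859609
side hood FL FR BL BR [[657.5, 94.4], [668.9, -64.8], [820.1, 100.4], [827.1, -58.7]]
 mid front [663.2  14.8] width 159.68904109408592 depth 160.4801836125358 yaw depth 0.037648727946095285 yaw width 0.07171882121626744
top shelf end L R [[500.9, 87.5], [508.7, -82.8]] [504.81830604   2.36868885] 170.47573650800686 0.04543134844250423
side shelf end L R [[505.2, 91.0], [513.2, -81.7]] [509.2200808    4.62414673] 172.86933615293663 0.04643516852324615
top 20 ((587.4703979492188, 7.372894287109375), (158.68218994140625, 172.29385375976562), 3.4427266120910645) [[503.1000061035156, 88.5999984741211], [513.4000244140625, -83.4000015258789], [671.7999877929688, -73.9000015258789], [661.5, 98.0999984741211]]
side 25 ((587.045654296875, 4.2135772705078125), (161.6946258544922, 181.06178283691406), 4.647643566131592) [[499.1000061035156, 87.9000015258789], [513.7999877929688, -92.5999984741211], [675.0, -79.5], [660.2999877929688, 101.0]]
```

```bash
cat >> h.py <<'E'
from scipy.spatial.transform import Rotation as Rot
YD=0.052; M=np.array([661.5,11.8,0])
def dk(x,y,z): c,s=np.cos(YD),np.sin(YD); return np.array([M[0]+c*x-s*y,M[1]+s*x+c*y,z])
def undk(p): c,s=np.cos(YD),np.sin(YD); d=np.array(p)-M; return np.array([c*d[0]+s*d[1],-s*d[0]+c*d[1],d[2]])
def down(yaw,sg):  # tool y along +-(yaw)
    y=sg*np.array([np.cos(yaw),np.sin(yaw),0]); z=np.array([0,0,-1.]); return Rot.from_matrix(np.c_[np.cross(y,z),y,z]).as_quat()
def lean(deg,sg):  # fingers down and into the bay, tool y along +-dock y
    a=np.radians(deg); y=sg*np.array([-np.sin(YD),np.cos(YD),0]); z=np.array([np.sin(a)*np.cos(YD),np.sin(a)*np.sin(YD),-np.cos(a)])
    return Rot.from_matrix(np.c_[np.cross(y,z),y,z]).as_quat()
def st():
    s=bot.read_state(); print("t%.2f"%s["t"],s["tcp_pos"].round(1),"dock",undk(s["tcp_pos"]).round(1),"F",s["contact_force"].round(1),"w%.1f ff%.1f"%(s["width"],s["finger_force"])); return s
E
python3 - <<'E'
from h import *
T=np.array([495.8,328.4])
for sg in(1,-1):
    q=[bot.solve_ik([*T,220],down(-.176,sg)),bot.solve_ik([*T,32],down(-.176,sg)),bot.solve_ik(dk(-110,0,54),down(YD,sg)),bot.solve_ik(dk(-200,0,42),lean(38,sg)),bot.solve_ik(dk(-8,0,42),lean(38,sg)),bot.solve_ik(dk(-14,-180,140),lean(38,sg))]
    for k in q: print(sg,None if k is None else np.round(k,2))
E
```

```text
1 [ 0.91  0.23 -0.18  0.   -1.16  2.05]
1 [ 0.91  0.42 -0.4   0.   -0.75  2.05]
1 [ 0.37  0.33 -0.47  0.   -0.76  2.83]
1 None
1 None
1 [ 0.02  0.19 -0.59 -0.16 -0.12 -1.38]
-1 [ 0.91  0.23 -0.18  0.   -1.16 -1.09]
-1 [ 0.91  0.42 -0.4   0.   -0.75 -1.09]
-1 [ 0.37  0.33 -0.47  0.   -0.76 -0.31]
-1 None
-1 None
-1 [ 0.02  0.19 -0.59 -0.16 -0.12  1.76]
```

```bash
python3 - <<'E'
from h import *
for deg in(20,30,32,35):
  for z in(40,48,56):
    print(deg,z,[(lambda k: None if k is None else np.round(k,2).tolist())(bot.solve_ik(dk(x,0,z),lean(deg,-1))) for x in(-200,-100,-8)])
# sideways twist: lean azimuth
def lean2(deg,az):
    a=np.radians(deg); z=np.array([np.sin(a)*np.cos(az),np.sin(a)*np.sin(az),-np.cos(a)]); y=np.array([np.sin(YD),-np.cos(YD),0]); y=y-z*(y@z); y/=np.linalg.norm(y)
    return Rot.from_matrix(np.c_[np.cross(y,z),y,z]).as_quat()
for az in(-.8,-.4,.4,.8):
  for x in(-200,-8):
    k=bot.solve_ik(dk(x,0,45),lean2(33,YD+az)); print(az,x,None if k is None else np.round(k,2))
E
```

```text
20 40 [None, None, None]
20 48 [None, None, [0.31, 0.33, -0.78, 0.61, -0.15, 0.72]]
20 56 [None, None, [0.34, 0.32, -0.74, 0.5, -0.2, 0.81]]
30 40 [None, None, None]
30 48 [None, None, None]
30 56 [None, None, None]
32 40 [None, None, None]
32 48 [None, None, None]
32 56 [None, None, None]
35 40 [None, None, None]
35 48 [None, None, None]
35 56 [None, None, None]
-0.8 -200 None
-0.8 -8 None
-0.4 -200 None
-0.4 -8 None
0.4 -200 [ 0.2   0.08 -0.78 -0.75 -0.2   2.18]
0.4 -8 [ 0.17  0.33 -0.45 -0.6  -0.27  2.05]
0.8 -200 [-0.09  0.18 -0.59 -0.86 -0.62  2.48]
0.8 -8 [-0.01  0.4  -0.26 -0.75 -0.65  2.27]
```

```bash
cat >> h.py <<'E'
def lean3(deg,az,roll,sg=-1): # az, roll relative to dock; roll about tool z
    a=np.radians(deg); az=YD+az; z=np.array([np.sin(a)*np.cos(az),np.sin(a)*np.sin(az),-np.cos(a)]); y=sg*np.array([-np.sin(YD),np.cos(YD),0]); y=y-z*(y@z); y/=np.linalg.norm(y)
    return (Rot.from_matrix(np.c_[np.cross(y,z),y,z])*Rot.from_euler('z',roll)).as_quat()
def pts(x,y,z): return np.array(np.meshgrid(x,y,z)).reshape(3,-1).T
BODY=pts(np.linspace(-39,39,9),np.linspace(-96.5,96.5,25),np.linspace(-186,-66,13)); TIP=pts([-10,10],[-21.5,21.5],[0,-40])
def indock(q,P,tcp=(0,0,0)): # dock-frame points relative, tcp in dock coords
    w=Rot.from_quat(q).apply(P); c,s=np.cos(YD),np.sin(YD); return np.c_[c*w[:,0]+s*w[:,1],-s*w[:,0]+c*w[:,1],w[:,2]]+np.array(tcp)
E
python3 - <<'E'
from h import *
out=[]
for deg in(30,34,38,42,46):
  for az in(.3,.4,.5,.6,.7,.8,.9,1.0):
    for roll in(-.6,-.3,0,.3,.6):
      q=lean3(deg,az,roll); tip=indock(q,TIP); y=8
      tz=24-tip[:,2].min()+3; tx=-tip[tip[:,2]+tz<55][:,0].max()   # foremost tip at x=0 under wall top
      t=(tx,y,tz); B=indock(q,BODY,t)
      h=B[(B[:,2]<137)&(abs(B[:,1])<85)]; hood=-h[:,0].max() if len(h) else 99
      m=(abs(B[:,1]+125)<28)&(B[:,2]<160)&(B[:,2]>30)
      b=B[m]; iso=-27-b[:,0].max() if len(b) else 99
      mar=min(hood,iso)
      if mar<8: continue
      k1=bot.solve_ik(dk(-215,y,tz),q); k2=bot.solve_ik(dk(*t),q)
      if k1 is None or k2 is None or k2[4]>-.1 or k1[4]>-.1: continue
      out.append((mar,deg,az,roll,np.round(t,1).tolist(),round(hood),round(iso),np.round(k1,2).tolist(),np.round(k2,2).tolist()))
out.sort(key=lambda o:-o[0])
print(len(out))
for o in out[:10]: print(*o)
print("min az");[print(*o) for o in sorted(out,key=lambda o:o[2])[:5]]
E
```

```text
0
min az
```

```bash
python3 - <<'E'
from h import *
out=[];cnt=[0]*4
for deg in(26,30,34,38,42):
  for az in(.1,.2,.3,.4,.5,.6,.8,1.0):
    for roll in(-.9,-.6,-.3,0,.3,.6):
     for y in(0,20,35):
      q=lean3(deg,az,roll); tip=indock(q,TIP)
      tz=30-tip[:,2].min(); tx=-tip[tip[:,2]+tz<55][:,0].max()
      t=(tx,y,tz); B=indock(q,BODY,t)
      h=B[(B[:,2]<135)&(abs(B[:,1])<83)]; hood=-h[:,0].max() if len(h) else 99
      m=(B[:,1]<-85)&(B[:,1]>-150)&(B[:,2]<162)&(B[:,2]>30)
      b=B[m]; iso=-22-b[:,0].max() if len(b) else 99
      k1=bot.solve_ik(dk(-215,y,tz),q); k2=bot.solve_ik(dk(*t),q)
      cnt[0]+=1
      if k2 is None or k2[4]>-.06: continue
      cnt[1]+=1
      if k1 is None : k1=np.zeros(6); 
      else: cnt[2]+=1
      out.append((round(min(hood,iso),1),deg,az,roll,y,np.round(t,1).tolist(),round(hood),round(iso),np.round(k1,2).tolist(),np.round(k2,2).tolist()))
out.sort(key=lambda o:-o[0])
print(cnt)
for o in out[:12]: print(*o)
print("with k1");[print(*o) for o in [o for o in out if o[8][4]!=0][:12]]
E
```

```text
[720, 476, 372, 0]
13.1 42 0.4 0.3 35 [-6.4, 35.0, 43.7] 13 13 [-0.16, 0.1, -0.75, -1.37, -0.41, 2.8] [0.05, 0.34, -0.41, -1.12, -0.3, 2.38]
12.7 42 0.2 0.3 0 [-10.4, 0.0, 42.3] 16 13 [-0.2, 0.08, -0.77, -1.46, -0.3, 2.92] [0.11, 0.32, -0.47, -1.06, -0.11, 2.29]
12.2 42 0.3 0.3 35 [-5.5, 35.0, 43.0] 12 25 [-0.13, 0.08, -0.77, -1.44, -0.32, 2.84] [0.12, 0.33, -0.44, -1.09, -0.18, 2.3]
11.1 38 0.3 0.3 35 [-10.8, 35.0, 42.1] 11 33 [0.28, 0.06, -0.82, -0.99, -0.06, 2.09] [0.27, 0.32, -0.52, -0.7, -0.08, 1.79]
10.5 42 0.3 0 35 [-10.4, 35.0, 39.7] 11 33 [0.0, 0.0, 0.0, 0.0, 0.0, 0.0] [0.1, 0.33, -0.44, -1.12, -0.18, 2.65]
8.3 38 0.3 0.3 20 [-10.8, 20.0, 42.1] 11 8 [0.14, 0.06, -0.79, -1.07, -0.15, 2.27] [0.21, 0.32, -0.5, -0.76, -0.12, 1.89]
7.4 38 0.3 0 35 [-10.4, 35.0, 39.1] 7 40 [0.22, 0.07, -0.8, -1.07, -0.09, 2.5] [0.26, 0.33, -0.52, -0.72, -0.08, 2.12]
6.2 38 0.3 0.3 0 [-10.8, 0.0, 42.1] 11 6 [0.02, 0.07, -0.76, -1.11, -0.22, 2.4] [0.15, 0.33, -0.47, -0.81, -0.17, 1.99]
5.9 42 0.4 0 35 [-11.3, 35.0, 40.7] 6 9 [0.0, 0.0, 0.0, 0.0, 0.0, 0.0] [0.04, 0.34, -0.42, -1.14, -0.3, 2.71]
5.5 3
[... 1125 characters left out ...]
 0.0, 42.1] 11 6 [0.02, 0.07, -0.76, -1.11, -0.22, 2.4] [0.15, 0.33, -0.47, -0.81, -0.17, 1.99]
5.5 38 0.4 0.3 35 [-5.9, 35.0, 42.7] 5 11 [0.08, 0.07, -0.76, -1.12, -0.25, 2.35] [0.16, 0.33, -0.44, -0.85, -0.24, 2.02]
4.8 42 0.3 0.3 20 [-5.5, 20.0, 43.0] 12 5 [-0.17, 0.09, -0.76, -1.42, -0.35, 2.86] [0.07, 0.33, -0.43, -1.1, -0.21, 2.35]
4.6 34 0.4 0.3 35 [-11.5, 35.0, 41.6] 5 20 [0.39, 0.06, -0.88, -0.67, -0.05, 1.65] [0.25, 0.33, -0.49, -0.6, -0.2, 1.69]
3.4 38 0.4 0 35 [-11.1, 35.0, 40.0] 3 10 [0.06, 0.08, -0.75, -1.14, -0.26, 2.69] [0.16, 0.33, -0.44, -0.87, -0.24, 2.34]
3.2 42 0.3 0.3 0 [-5.5, 0.0, 43.0] 12 3 [-0.24, 0.1, -0.75, -1.39, -0.39, 2.88] [0.02, 0.33, -0.42, -1.11, -0.24, 2.4]
```

```bash
python3 - <<'E'
from h import *
T=np.array([495.8,328.4]); q=down(-.176,-1)
bot.move_gripper(62,40)
bot.move_ptp([*T,180],q); st()
bot.line_to([*T,75],150); s=st(); bot.line_to([*T,32],60); s=st()
a=snap("top","pics/t1.png"); b=snap("side","pics/s1.png")
c=np.hstack([cv2.resize(a[160:260,100:200],(400,400),interpolation=2),cv2.resize(b[270:390,180:300],(400,400),interpolation=2)]); cv2.imwrite("pics/g1.png",c)
E
```

```text
t4.17 [496.1 327.9 180. ] dock [-148.7  324.2  180. ] F [ 0.2 -0.6 -0.9] w62.1 ff0.0
t5.02 [496.3 328.8  75.8] dock [-148.5  325.1   75.8] F [-0.8  0.6  0.5] w61.9 ff0.0
t5.88 [496.  328.6  32.1] dock [-148.8  325.    32.1] F [ 0.1  0.2 -0.1] w62.2 ff0.0
```

View pics/g1.png

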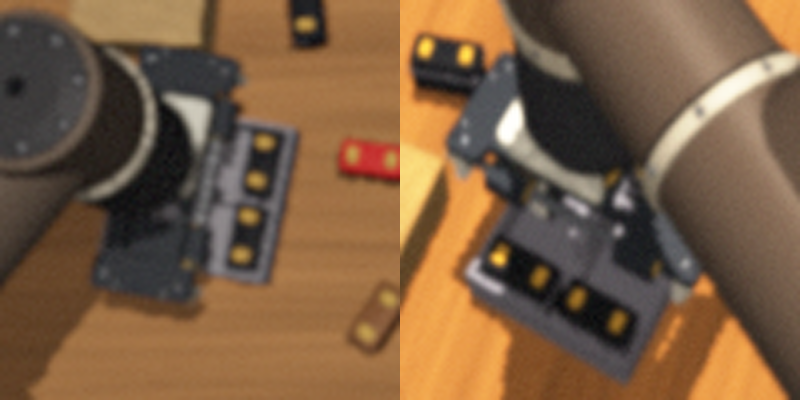

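The fingers are inside the tray on both sides of the plate, the packs stand at crop (250,200), and there is no contact force. I'll grip, lift and carry.

```bash
python3 - <<'E'
from h import *
bot.move_gripper(5,40); s=st(); p=s["tcp_pos"]
bot.line_to([p[0],p[1],60],50); st()
bot.line_to([p[0],p[1],140],100); s=st()
bot.line_to(dk(-112,0,140),150,down(YD,-1)); s=st()
bot.line_to(dk(-112,0,66),80); s=st()
a=snap("top","pics/t2.png"); b=snap("side","pics/s2.png")
c=np.hstack([cv2.resize(a[90:230,180:320],(400,400),interpolation=2),cv2.resize(b[150:290,140:300],(400,350),interpolation=2)[:350].repeat(1,0) if 0 else cv2.resize(b[140:290,150:300],(400,400),interpolation=2)]); cv2.imwrite("pics/g2.png",c)
E
```

```text
t6.86 [495.9 328.4  32. ] dock [-149.   324.8   32. ] F [ 1.  -0.4 -0.1] w9.8 ff40.0
t7.57 [495.7 328.3  60. ] dock [-149.1  324.7   60. ] F [-0.3 -0.1 -5.7] w10.0 ff40.0
t8.52 [495.4 328.  139.2] dock [-149.4  324.4  139.2] F [-0.  -0.  -6.1] w10.0 ff40.0
t10.85 [549.6   6.4 140. ] dock [-112.     0.5  140. ] F [-0.6 -0.  -5.2] w9.6 ff40.0
t11.93 [550.1   6.1  66.5] dock [-1.115e+02  1.000e-01  6.650e+01] F [ 0.1  0.1 -6.6] w9.7 ff40.0
```

View pics/g2.png

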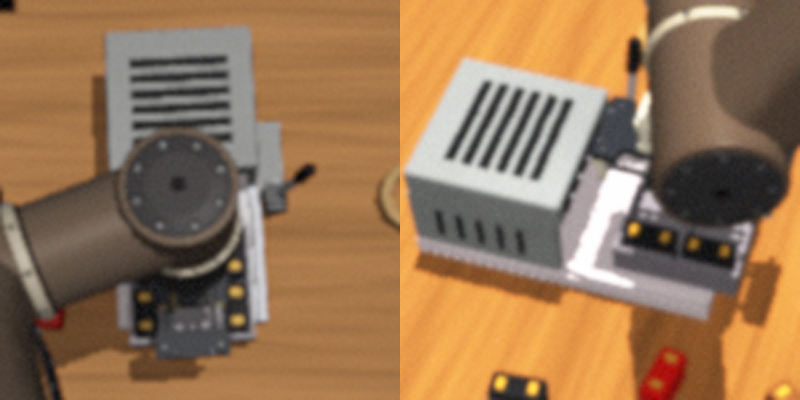

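```bash
python3 - <<'E'
from h import *
p=onz("top",[(230.8,204.1),(263,201.7),(262.3,182.8)],82); print([undk(k).round(1) for k in p])
print([undk(k).round(1) for k in onz("top",[(221.75,205),(273.5,202.5)],30)])
k=150/400
p=onz("side",np.array([(632,230),(665,238),(694,246),(724,252)])*k+np.array([150-400*k,140]),82); print([undk(i).round(1) for i in p])
print([undk(i).round(1) for i in onz("side",[(265,255),(280.4,206.4)],30)])
E
```

```text
[array([-162.6,   51.5,   82. ]), array([-160.6,  -50.9,   82. ]), array([-99.5, -52.2,  82. ])]
[array([-156.4,   84. ,   30. ]), array([-157.5,  -86.5,   30. ])]
[array([-62.9,  52. ,  82. ]), array([-97.7,  52.2,  82. ]), array([-128.4,   53.6,   82. ]), array([-159.2,   52.3,   82. ])]
[array([-152. ,   87.2,   30. ]), array([-152.9,  -85.7,   30. ])]
```

The tray hangs level over the shelf between the rails (left dots at crop (145,300), right dots at (236,292)). It is centred to about 1 mm, so I'll lower it, release, and move to the pushing pose.

```bash
python3 - <<'E'
from h import *
p=dk(-112,0,66)
for z in(56,54,53,52,51,50,49):
    p[2]=z; bot.line_to(p,40 if z==56 else 15); s=bot.read_state(); f=s["contact_force"]
    if f[2]>-3: break
print(z,f.round(1))
bot.move_gripper(58); st()
p[2]=s["tcp_pos"][2]+50; bot.line_to(p,60); p[2]=170; bot.line_to(p,150); st()
# to push pose
q=lean3(42,.25,.3,1); tip=indock(q,TIP); print("tip",tip.round(0).tolist())
bot.move_gripper(0,20)
for pos in ((-225,10,190),(-225,10,46),(-11,10,46)):
    k=bot.solve_ik(dk(*pos),q); print(pos,None if k is None else np.round(k,2))
E
```

```text
51 [-3.9  0.5  4.6]
t14.42 [549.7   6.   51. ] dock [-112.    0.   51.] F [ 0.9  0.4 -0.5] w58.0 ff0.0
t16.02 [549.1   6.  169.1] dock [-112.6    0.   169.1] F [-0.9 -1.6 -0.7] w58.0 ff0.0
tip [[5.0, -23.0, -1.0], [-21.0, -30.0, 29.0], [-10.0, -17.0, -13.0], [-36.0, -24.0, 17.0], [10.0, 17.0, 13.0], [-16.0, 11.0, 42.0], [-5.0, 23.0, 1.0], [-31.0, 17.0, 31.0]]
(-225, 10, 190) None
(-225, 10, 46) [-0.17  0.06 -0.78 -1.41 -0.32 -0.29]
(-11, 10, 46) [ 0.09  0.32 -0.46 -1.07 -0.16 -0.84]
```

```bash
python3 - <<'E'
from h import *
for deg in(38,42):
 for az in(.1,.2,.25):
  for roll in(0,.15,.3):
   for y in(-5,5):
    q=lean3(deg,az,roll,1); tip=indock(q,TIP); i=tip[:,0].argmax(); tz=23.5-tip[:,2].min(); t=(-tip[i,0],y,tz); B=indock(q,BODY,t)
    h=B[(B[:,2]<135)&(abs(B[:,1])<83)]; m=(B[:,1]<-85)&(B[:,1]>-150)&(B[:,2]<162)&(B[:,2]>30); b=B[m]
    k=[bot.solve_ik(dk(*p),q) for p in((-215,y,110),(-215,y,tz),(-100,y,tz),t)]
    print(deg,az,roll,np.round(t,1),"contact",(tip[i]+t).round(1),"hood",-h[:,0].max().round(1),"iso",(-22-b[:,0].max()).round(1) if len(b) else 99,[None if x is None else round(x[4],2) for x in k])
E
```

```text
38 0.1 0 [-8.7 -5.  30.7] contact [  0.  -26.5  35.8] hood 15.6 iso -7.3 [None, None, None, None]
38 0.1 0 [-8.7  5.  30.7] contact [  0.  -16.5  35.8] hood 15.3 iso -7.3 [None, None, None, None]
38 0.1 0.15 [-9.6 -5.  32.5] contact [ 0.  14.7 41.5] hood 11.6 iso 3.2 [None, None, None, None]
38 0.1 0.15 [-9.6  5.  32.5] contact [ 0.  24.7 41.5] hood 12.2 iso 4.5 [None, None, None, None]
38 0.1 0.3 [-11.9  -5.   34.1] contact [ 0.  12.6 44.7] hood 3.4 iso 14.8 [None, None, None, None]
38 0.1 0.3 [-11.9   5.   34.1] contact [ 0.  22.6 44.7] hood 3.4 iso 16.3 [None, None, None, None]
38 0.2 0 [-9.5 -5.  31.7] contact [  0.  -26.3  35.7] hood 13.6 iso -10.8 [None, np.float64(-0.14), np.float64(-0.06), np.float64(-0.01)]
38 0.2 0 [-9.5  5.  31.7] contact [  0.  -16.3  35.7] hood 12.4 iso -10.8 [None, np.float64(-0.1), np.float64(-0.01), None]
38 0.2 0.15 [-8.9 -5.  33.4] contact [ 0.  14.6 43.3] hood 13.4 iso -1.0 [None, np.float64(-0.12), np.float64(-0.05), None]
38 0.2 0.15 [-8.9  5.  33.4] contact [ 0.  24.6 43.3] hood 13.7 iso -0.7 [None, np.float64(-0.08), None, None]
38 0.2 0.3 [-11
[... 2742 characters left out ...]
4(-0.21)]
42 0.25 0 [-9.9  5.  32.8] contact [  0.  -16.2  36.6] hood 15.4 iso -9.2 [None, np.float64(-0.37), np.float64(-0.26), np.float64(-0.19)]
42 0.25 0.15 [-7.7 -5.  34.6] contact [ 0.  14.5 45.7] hood 20.3 iso -0.8 [None, np.float64(-0.38), np.float64(-0.27), np.float64(-0.2)]
42 0.25 0.15 [-7.7  5.  34.6] contact [ 0.  24.5 45.7] hood 20.3 iso -0.8 [None, np.float64(-0.36), np.float64(-0.25), np.float64(-0.19)]
42 0.25 0.3 [-10.1  -5.   36.2] contact [ 0.  12.3 48.8] hood 14.0 iso 9.2 [None, np.float64(-0.38), np.float64(-0.27), np.float64(-0.2)]
42 0.25 0.3 [-10.1   5.   36.2] contact [ 0.  22.3 48.8] hood 14.0 iso 10.1 [None, np.float64(-0.36), np.float64(-0.25), np.float64(-0.18)]
```

```bash
python3 - <<'E'
from h import *
q=lean3(42,.2,.23,1)
bot.line_to(dk(-205,0,170),150); st()
print([(z,None if (k:=bot.solve_ik(dk(-205,0,z),q)) is None else np.round(k,2).tolist()) for z in(36,50,70,90,110)])
for z in(110,90,70,50,36):
    try: bot.line_to(dk(-205,0,z),100,q); st(); break
    except bot.Unreachable as e: print(z,e)
E
```

```text
t17.84 [457.7   1.4 170.4] dock [-2.041e+02  2.000e-01  1.704e+02] F [ 0.   0.8 -0.4] w0.4 ff0.0
[(36, [-0.23, 0.12, -0.76, -1.51, -0.32, -0.07]), (50, [-0.12, 0.07, -0.76, -1.38, -0.25, -0.3]), (70, [0.17, -0.0, -0.81, -1.04, -0.07, -0.84]), (90, None), (110, None)]
110 the arm cannot follow that straight line within its joint ranges
90 the arm cannot follow that straight line within its joint ranges
70 the arm cannot follow that straight line within its joint ranges
t21.93 [456.8   1.2  50. ] dock [-2.05e+02  1.00e-01  5.00e+01] F [ 0.1 -0.  -0.3] w0.5 ff0.0
```

```bash
python3 - <<'E'
from h import *
bot.line_to(dk(-205,0,36),60); s=st()
bot.line_to(dk(-192,0,36),40)
f0=bot.read_state()["contact_force"]
for x in(-188,-184,-180):
    bot.line_to(dk(x,0,36),20); f=bot.read_state()["contact_force"]-f0; print(x,f.round(1))
bot.line_to(dk(-150,0,36),35); st()
bot.line_to(dk(-110,0,36),40); s=st()
a=snap("top","pics/t3.png"); b=snap("side","pics/s3.png")
cv2.imwrite("pics/g3.png",np.hstack([cv2.resize(a[90:230,180:320],(400,400),interpolation=2),cv2.resize(b[140:290,150:300],(400,400),interpolation=2)]))
E
```

```text
t22.31 [4.565e+02 4.000e-01 3.560e+01] dock [-205.3   -0.7   35.6] F [0.2 0.2 0.4] w0.7 ff0.0
-188 [-0.2 -0.3 -0.6]
-184 [-0.5 -1.2 -0.3]
-180 [-3.6 -0.5  1.1]
t24.84 [511.9   4.   36.1] dock [-149.8    0.    36.1] F [-2.3 -0.2 -1.3] w0.4 ff0.6
t25.99 [551.7   6.2  36.1] dock [-1.099e+02  1.000e-01  3.610e+01] F [-1.  -0.2 -1. ] w0.1 ff0.9
```

View pics/g3.png

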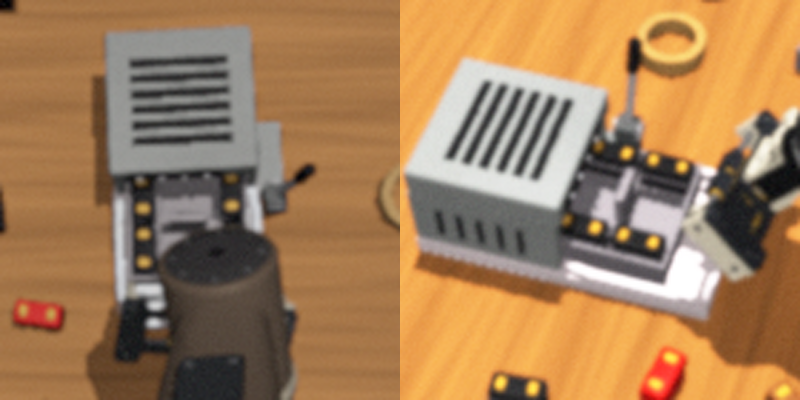

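The tray is straight and going under the hood (side crop (630,210)), with all four packs standing. I'll keep pushing, with force checks near home.

```bash
python3 - <<'E'
from h import *
def push(x,v):
    bot.line_to(dk(x,0,36),v); s=bot.read_state(); f=s["contact_force"]; print(x,undk(s["tcp_pos"])[:2].round(1),f.round(1),end=" | "); return -f[0]
push(-65,40); push(-35,30)
x=-35; hi=0
while x<2:
    x+=1.5 if x<-14 else .75
    if push(x,8)>9:
        bot.pause(.15); f=-bot.read_state()["contact_force"][0]; print("settled",round(f,1))
        if f>9: hi+=1
        if hi>=2 or f>18: break
st()
b=snap("side","pics/s4.png"); a=snap("top","pics/t4.png")
cv2.imwrite("pics/g4.png",np.hstack([cv2.resize(a[90:230,180:320],(400,400),interpolation=2),cv2.resize(b[140:270,160:290],(400,400),interpolation=2)]))
E
```

```text
-65 [-65.    0.1] [-1.9  0.3 -0.9] | -35 [-34.9   0.1] [-3.3  0.5 -0.5] | -33.5 [-33.5  -0.1] [-3.1  0.4  0.5] | -32.0 [-31.9  -0.1] [-3.2  0.6 -0.1] | -30.5 [-30.4  -0. ] [-4.  -0.1  0.3] | -29.0 [-28.9   0. ] [-2.  -0.3  0. ] | -27.5 [-27.4  -0. ] [-2.7 -0.3  1.2] | -26.0 [-25.9  -0. ] [-3.1  0.   0.3] | -24.5 [-24.4  -0. ] [-3.1 -0.6  0.2] | -23.0 [-22.9   0. ] [-2.9 -0.5  0.4] | -21.5 [-21.4   0. ] [-2.9 -1.2  0.2] | -20.0 [-19.9   0. ] [-2.9  0.7 -0.5] | -18.5 [-18.4  -0. ] [-2.6 -0.3 -0.1] | -17.0 [-16.9  -0. ] [-2.8  1.2 -0.1] | -15.5 [-15.4   0. ] [-3.3  0.2  0.1] | -14.0 [-14.2   0. ] [-6.2 -0.9  2. ] | -13.25 [-13.7   0.1] [-6.5 -1.8  3. ] | -12.5 [-13.1   0. ] [-8.1 -0.8  3.6] | -11.75 [-12.3   0.1] [-7.2 -1.6  2.2] | -11.0 [-11.6   0.1] [-8.  -0.8  3. ] | -10.25 [-10.8   0.1] [-8.  -0.5  3.4] | -9.5 [-10.1   0.1] [-7.  -0.3  3.2] | -8.75 [-9.3  0.1] [-8.4 -0.4  4.3] | -8.0 [-8.6  0.1] [-7.4 -1.   3.6] | -7.25 [-7.8  0.1] [-7.4 -0.5  3. ] | -6.5 [-7.1  0.1] [-7.3 -0.8  3.4] | -5.75 [-6.4  0.1] [-7.7  0.2  3.1] | -5.0 [-5.6  0.1] [-7.7  0.1  3.1] | -4.25 [-4.8  0.1] [-7.4 -0.6  4.8] | -3.5 [-4.1  0.1] [-7.1  0.3  4.3] | -2.75 [-3.4  0.1] [-7.6 -0.   2.8] | -2.0 [-3.   0.1] [-9.3 -0.9  4.7] | settled 10.1
-1.25 [-2.9  0.2] [-14.2  -1.    8.5] | settled 14.1
t37.84 [658.6  11.8  35.6] dock [-2.9  0.1 35.6] F [-14.1  -0.5   8.4] w0.5 ff6.9
```

View pics/g4.png

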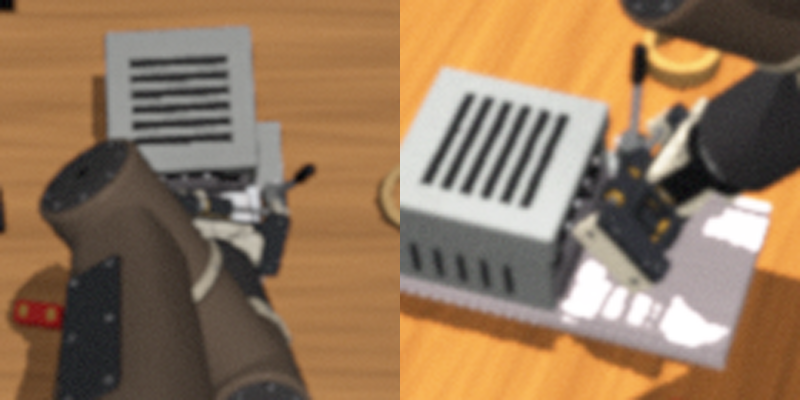

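The tray is home: contacts were met at TCP -14.2 and a rigid stop at -2.9, so 11.3 mm of travel and at most 14 N. Next I back off and plan the isolator swing.

```bash
cat >> h.py <<'E'
def isop(a,r=98,gap=0,hw=21.5,x=-15): # TCP (dock) with its lower +y corner on the bar at angle a from upright
    u=np.array([np.sin(a),np.cos(a)]); n=np.array([-np.cos(a),np.sin(a)]); p=np.array([-104,42])+r*u+(8+gap)*n; return (x,p[0]-hw,p[1])
AA=[-.3,0,.3,.6,.9,1.2,1.4,1.5708]
E
python3 - <<'E'
from h import *
bot.line_to(dk(-8,0,36),15); bot.line_to(dk(-90,0,36),120); st()
for deg in(32,36,40):
  for az in(0,.15,.3):
    q=lean3(deg,az,0,1); P=[(-80,-205,135),isop(-.3,gap=18)]+[isop(a) for a in AA]
    K=[bot.solve_ik(dk(*p),q) for p in P]
    print(deg,az,[None if k is None else np.round(k[[0,3,4,5]],2).tolist() for k in K] if all(k is not None for k in K) else [k is not None for k in K])
E
```

```text
t39.38 [572.4   6.9  36.3] dock [-89.2  -0.2  36.3] F [ 1.1 -0.4 -0.7] w0.5 ff0.0
32 0 [True, True, True, True, False, False, False, False, False, False]
32 0.15 [True, True, True, True, True, True, False, False, False, False]
32 0.3 [[-0.24, -0.55, -0.6, -0.84], [-0.14, -0.5, -0.55, -0.96], [-0.1, -0.48, -0.53, -1.01], [-0.04, -0.44, -0.5, -1.1], [0.03, -0.4, -0.45, -1.19], [0.1, -0.36, -0.38, -1.27], [0.15, -0.35, -0.32, -1.33], [0.19, -0.36, -0.25, -1.34], [0.2, -0.39, -0.21, -1.31], [0.2, -0.44, -0.19, -1.26]]
36 0 [True, True, False, False, False, False, False, False, False, False]
36 0.15 [True, True, True, True, True, True, False, False, False, False]
36 0.3 [[-0.3, -0.68, -0.6, -0.67], [-0.19, -0.64, -0.54, -0.79], [-0.15, -0.61, -0.52, -0.84], [-0.08, -0.57, -0.48, -0.94], [-0.01, -0.53, -0.42, -1.02], [0.06, -0.51, -0.36, -1.09], [0.11, -0.51, -0.29, -1.13], [0.14, -0.56, -0.24, -1.1], [0.14, -0.62, -0.21, -1.04], [0.13, -0.69, -0.21, -0.96]]
40 0 [True, True, False, False, False, False, False, False, False, False]
40 0.15 [True, True, True, True, True, True, False, False, False, False]
40 0.3 [[-0.37, -0.82, -0.62, -0.49], [-0.26, -0.79, -0.55, -0.61], [-0.21, -0.77, -0.52, -0.65], [-0.14, -0.73, -0.48, -0.74], [-0.07, -0.7, -0.42, -0.81], [-0.01, -0.7, -0.36, -0.86], [0.04, -0.73, -0.3, -0.86], [0.06, -0.8, -0.26, -0.79], [0.05, -0.88, -0.25, -0.7], [0.02, -0.96, -0.26, -0.6]]
```

```bash
python3 - <<'E'
from h import *
for roll in(0,.2):
 q=lean3(36,.3,roll,1); print(roll,"tip",indock(q,TIP)[::1].round(0).tolist())
 for a in AA:
    B=indock(q,BODY,isop(a)); h=B[(B[:,2]<136)&(abs(B[:,1])<84)]
    u=np.array([np.sin(a),np.cos(a)]); bar=np.array([-104,42])+np.linspace(0,122,30)[:,None]*u
    bar3=np.array([[x,*b] for b in bar for x in(-20,-4)]); d=np.linalg.norm(B[:,None]-bar3[None],axis=2).min()
    print(a,np.round(isop(a),0),"hood",-h[:,0].max().round(1) if len(h) else 99,"body-bar",d.round(0),"minz",B[:,2].min().round(0))
E
```

```text
0 tip [[10.0, -21.0, 3.0], [-12.0, -28.0, 35.0], [-6.0, -21.0, -9.0], [-29.0, -28.0, 24.0], [6.0, 21.0, 9.0], [-16.0, 14.0, 41.0], [-10.0, 21.0, -3.0], [-33.0, 14.0, 30.0]]
-0.3 [ -15. -162.  133.] hood 99 body-bar 47.0 minz 151.0
0 [ -15. -134.  140.] hood 99 body-bar 49.0 minz 157.0
0.3 [ -15. -104.  138.] hood 99 body-bar 53.0 minz 155.0
0.6 [-15. -77. 127.] hood 99 body-bar 58.0 minz 145.0
0.9 [-15. -54. 109.] hood 99 body-bar 64.0 minz 127.0
1.2 [-15. -37.  85.] hood 48.9 body-bar 70.0 minz 102.0
1.4 [-15. -30.  67.] hood 24.0 body-bar 70.0 minz 84.0
1.5708 [-15. -27.  50.] hood 16.0 body-bar 57.0 minz 67.0
0.2 tip [[7.0, -23.0, -0.0], [-16.0, -30.0, 32.0], [-10.0, -19.0, -11.0], [-32.0, -26.0, 22.0], [10.0, 19.0, 11.0], [-13.0, 12.0, 43.0], [-7.0, 23.0, 0.0], [-29.0, 16.0, 32.0]]
-0.3 [ -15. -162.  133.] hood 99 body-bar 47.0 minz 142.0
0 [ -15. -134.  140.] hood 99 body-bar 49.0 minz 148.0
0.3 [ -15. -104.  138.] hood 99 body-bar 53.0 minz 146.0
0.6 [-15. -77. 127.] hood 99 body-bar 58.0 minz 136.0
0.9 [-15. -54. 109.] hood 85.8 body-bar 64.0 minz 117.0
1.2 [-15. -37.  85.] hood 46.1 body-bar 70.0 minz 93.0
1.4 [-15. -30.  67.] hood 21.5 body-bar 70.0 minz 75.0
1.5708 [-15. -27.  50.] hood 17.2 body-bar 57.0 minz 58.0
```

```bash
python3 - <<'E'
from h import *
q=lean3(36,.3,0,1)
try: bot.line_to(dk(-90,-5,62),80)
except bot.Unreachable as e: print(e)
bot.move_ptp(dk(-80,-205,135),q); st()
bot.line_to(dk(*isop(-.3,gap=18)),100); s=st(); f0=s["contact_force"]
a=snap("top","pics/t5.png"); b=snap("side","pics/s5.png")
cv2.imwrite("pics/g5.png",np.hstack([cv2.resize(a[90:230,190:330],(400,400),interpolation=2),cv2.resize(b[120:250,170:300],(400,400),interpolation=2)]))
E
```

```text
t40.73 [ 591.8 -197.5  134.1] dock [ -80.5 -205.4  134.1] F [-0.1  0.8 -0.9] w0.7 ff0.0
t41.58 [ 655.5 -167.9  127.7] dock [ -15.3 -179.1  127.7] F [-0.   0.4 -0.1] w0.4 ff0.0
```

View pics/g5.png

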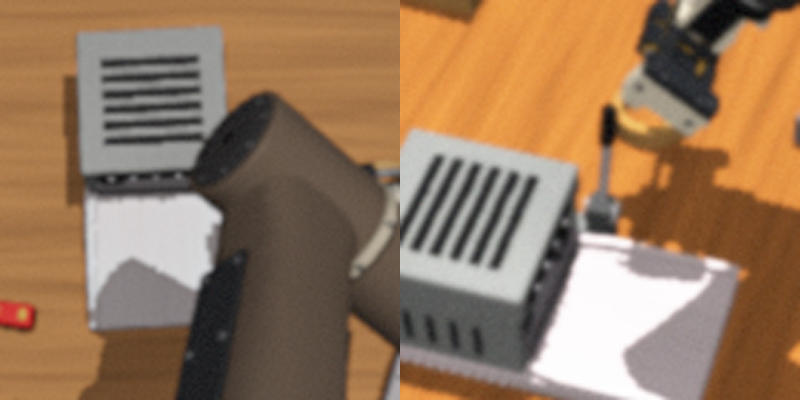

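The tray front is flush under the hood (top crop (135,185)). The gripper is on the -y side of the still-off bar (side crop (608,125)), so I'll swing it.

```bash
python3 - <<'E'
from h import *
f0=bot.read_state()["contact_force"]
def go(p,v):
    bot.line_to(dk(*p),v); s=bot.read_state(); f=s["contact_force"]-f0; print(np.round(p,0),f.round(1)); return f
for a in np.arange(-.3,1.45,.15):
    f=go(isop(a),45)
    if np.linalg.norm(f)>20: break
else:
    p=list(isop(1.45)); 
    z=p[2]
    while z>44:
        z-=1.5; f=go((-15,-28,z),15)
        if f[2]>7: break
st()
a=snap("top","pics/t6.png"); b=snap("side","pics/s6.png")
cv2.imwrite("pics/g6.png",np.hstack([cv2.resize(a[90:230,190:330],(400,400),interpolation=2),cv2.resize(b[140:270,170:300],(400,400),interpolation=2)]))
E
```

```text
[ -15. -162.  133.] [ 1.5 -0.2 -0.1]
[ -15. -148.  138.] [ 0.7 -0.9 -0.4]
[ -15. -134.  140.] [0.6 0.5 0.3]
[ -15. -119.  140.] [ 1.  -0.2 -0.4]
[ -15. -104.  138.] [-0.2  0.1  0.3]
[-15. -90. 134.] [ 1.1  0.2 -0.2]
[-15. -77. 127.] [ 0.8 -0.6  0.5]
[-15. -65. 119.] [ 1.2 -0.3 -0.3]
[-15. -54. 109.] [ 0.9  0.9 -0.1]
[-15. -44.  98.] [-0.2 -0.5  0.3]
[-15. -37.  85.] [ 1.3 -0.7 -0.3]
[-15. -32.  71.] [ 0.5 -0.9  0.2]
[-15. -28.  60.] [ 0.8 -1.   0.4]
[-15. -28.  59.] [ 0.4 -0.4  0.5]
[-15. -28.  57.] [ 0.6 -0.9  1. ]
[-15. -28.  56.] [ 1.5 -0.5  0.3]
[-15. -28.  54.] [ 0.8 -0.5  0.2]
[-15. -28.  53.] [-0.1  0.8  0.7]
[-15. -28.  51.] [ 0.4 -0.3 -0.7]
[-15. -28.  50.] [ 0.3 -0.3  0.1]
[-15. -28.  48.] [0.4 0.3 0.6]
[-15. -28.  47.] [0.2 0.2 0.8]
[-15. -28.  45.] [-2.2 -0.5  6.1]
[-15. -28.  44.] [-7.9  0.2 13.8]
t51.12 [648.4 -16.9  45.2] dock [-14.6 -28.   45.2] F [-8.6  0.5 13.9] w0.2 ff8.0
```

View pics/g6.png

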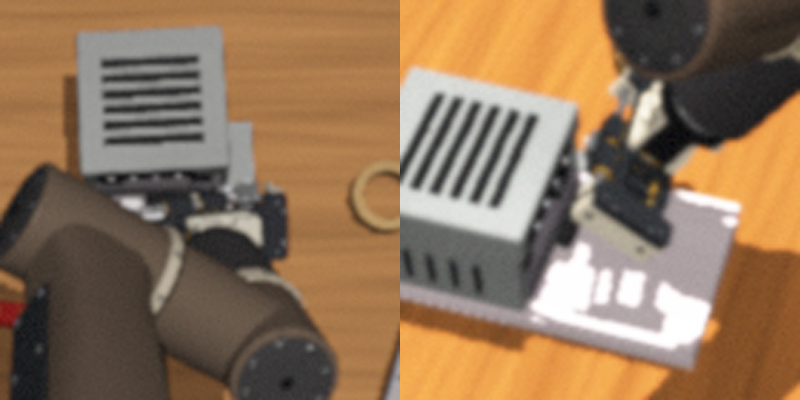

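The contact at TCP z 45 and the black grip at side crop (568,230) suggest the bar is level. I'll back away and look.

```bash
python3 - <<'E'
from h import *
bot.line_to(dk(-17,-28,50),40); bot.line_to(dk(-120,-28,62),150); st()
a=snap("top","pics/t7.png"); b=snap("side","pics/s7.png")
cv2.imwrite("pics/g7.png",np.hstack([cv2.resize(a[110:210,200:300],(400,400),interpolation=2),cv2.resize(b[150:250,180:280],(400,400),interpolation=2)]))
E
```

```text
t52.38 [544.1 -22.4  62.4] dock [-119.   -28.    62.4] F [ 0.1 -0.4  0.7] w0.2 ff0.0
```

View pics/g7.png

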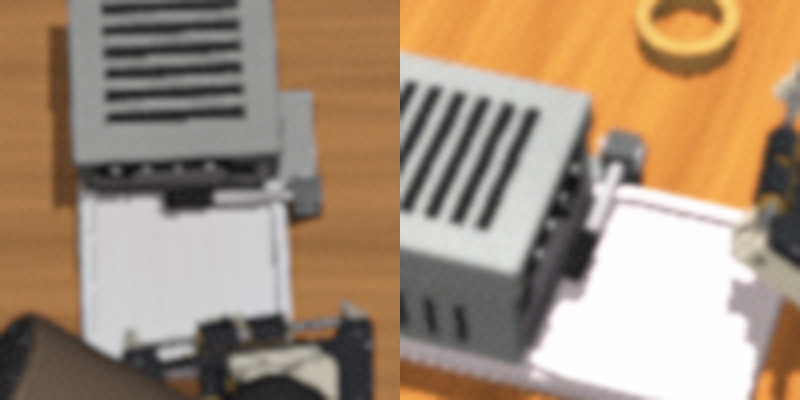

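```bash
python3 - <<'E'
from h import *
o1,d1=ray("top",[(247,159.5)]); o2,d2=ray("side",[(225,213.75)])
A=np.c_[d1[0],-d2[0]]; k=np.linalg.lstsq(A,o2-o1,rcond=None)[0]; p=(o1+k[0]*d1[0]+o2+k[1]*d2[0])/2
print(undk(p).round(1),np.linalg.norm(o1+k[0]*d1[0]-o2-k[1]*d2[0]).round(1))
E
```

```text
[-9.4 -7.  41.9] 1.7
```

The grip centre triangulates to dock (-9, -7, 42). The expected on position is (-12, -4, 42), so the bar is level and on.

```bash
python3 -c "
from h import *
print(bot.close_job())"
```

```text
the job is handed in; nothing more can be done
None
```

I handed the job in at about 52 s (limit 72 s): the tray is fully home, with the rigid stop felt at about 14 N, the packs were all standing when last in view at the hood, and the isolator bar measured level at on; no verdict was returned.

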